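# Line up the glue bottles by height on the bench rack

## Task

Tidy the four white glue bottles onto the wooden rack in order of height, each standing upright in the middle of its own cork pad: the tallest on the pad next to the rack's tall end panel, then each shorter than the last, the smallest at the low end. Set each one down rather than letting it drop, do not knock any bottle over, and leave all four standing free.

Things in the scene. Friction and masses are not known exactly. Their poses are not given: they have to be found in the camera images.
- bottle_1_mid (a point): the smallest of four upright round white glue bottles with narrow black caps: 58 mm tall, body 30 mm across and straight up to 38 mm, then a shoulder and the cap; about 40 g, stands on the mat. The point is on its axis half-way up (29 mm above its foot); z up along the bottle.
- bottle_2_mid (a point): the second smallest of four upright round white glue bottles with narrow black caps: 76 mm tall, body 36 mm across and straight up to 50 mm, then a shoulder and the cap; about 70 g, stands on the mat. The point is on its axis half-way up (38 mm above its foot); z up along the bottle.
- bottle_3_mid (a point): the second tallest of four upright round white glue bottles with narrow black caps: 96 mm tall, body 42 mm across and straight up to 63 mm, then a shoulder and the cap; about 110 g, stands on the mat. The point is on its axis half-way up (48 mm above its foot); z up along the bottle.
- bottle_4_mid (a point): the tallest of four upright round white glue bottles with narrow black caps: 118 mm tall, body 48 mm across and straight up to 78 mm, then a shoulder and the cap; about 170 g, stands on the mat. The point is on its axis half-way up (59 mm above its foot); z up along the bottle.
- pad_a: first of four equal round cork pads (66 mm across, 2 mm thick) in a straight row, 88 mm apart, in the order a, b, c, d, on a low fixed wooden board (90 mm wide, 356 mm long, 12 mm thick). Origin: centre of the pad's underside (the board's top, 15 mm above the table under the 3 mm cutting mat); pad top 2 mm higher. x across the row, y along the row from a to d, z up. Fixed.
- pad_b: second of four equal round cork pads (66 mm across, 2 mm thick) in a straight row, 88 mm apart, in the order a, b, c, d, on a low fixed wooden board (90 mm wide, 356 mm long, 12 mm thick). Origin: centre of the pad's underside (the board's top, 15 mm above the table under the 3 mm cutting mat); pad top 2 mm higher. x across the row, y along the row from a to d, z up. Fixed.
- pad_c: third of four equal round cork pads (66 mm across, 2 mm thick) in a straight row, 88 mm apart, in the order a, b, c, d, on a low fixed wooden board (90 mm wide, 356 mm long, 12 mm thick). Origin: centre of the pad's underside (the board's top, 15 mm above the table under the 3 mm cutting mat); pad top 2 mm higher. x across the row, y along the row from a to d, z up. Fixed.
- pad_d: fourth of four equal round cork pads (66 mm across, 2 mm thick) in a straight row, 88 mm apart, in the order a, b, c, d, on a low fixed wooden board (90 mm wide, 356 mm long, 12 mm thick). Origin: centre of the pad's underside (the board's top, 15 mm above the table under the 3 mm cutting mat); pad top 2 mm higher. x across the row, y along the row from a to d, z up. Fixed.
- end_panel: the tall wooden end panel of the board, upright at one end of the row of pads (beside pad a or beside pad d, its centre 52 mm from that pad's centre): 70 mm high, 90 mm wide across the row, 10 mm thick. The other end has only an 18 mm high lip. Origin: centre of its underside, on the 3 mm mat; x across the row, y along it, z up. Fixed.
Not all that is in view belongs to the job. Leave any blue or yellow look-alike of the part that bears bottle_4_mid alone.

How it is judged (in metres and radians):
At the end, for the whole second after the job is handed in: All four bottles stand upright (within 7 degrees) and at rest on the cork pads, each within 14 mm of its pad's centre, falling in height from the tallest beside the tall end panel to the smallest at the other end (((horizontal distance between end_panel and pad_a below 0.1 m and horizontal distance between bottle_4_mid and pad_a below 0.014 m and z of bottle_4_mid in the frame of pad_a between 0.055 and 0.067 m and horizontal distance between bottle_3_mid and pad_b below 0.014 m and z of bottle_3_mid in the frame of pad_b between 0.044 and 0.056 m and horizontal distance between bottle_2_mid and pad_c below 0.014 m and z of bottle_2_mid in the frame of pad_c between 0.034 and 0.046 m and horizontal distance between bottle_1_mid and pad_d below 0.014 m and z of bottle_1_mid in the frame of pad_d between 0.025 and 0.037 m) or (horizontal distance between end_panel and pad_d below 0.1 m and horizontal distance between bottle_1_mid and pad_a below 0.014 m and z of bottle_1_mid in the frame of pad_a between 0.025 and 0.037 m and horizontal distance between bottle_2_mid and pad_b below 0.014 m and z of bottle_2_mid in the frame of pad_b between 0.034 and 0.046 m and horizontal distance between bottle_3_mid and pad_c below 0.014 m and z of bottle_3_mid in the frame of pad_c between 0.044 and 0.056 m and horizontal distance between bottle_4_mid and pad_d below 0.014 m and z of bottle_4_mid in the frame of pad_d between 0.055 and 0.067 m)) and angle between each of bottle_1_mid, bottle_2_mid, bottle_3_mid, bottle_4_mid's own z axis and vertical below 0.12 rad and linear speed of each of bottle_1, bottle_2, bottle_3, bottle_4 below 0.02 m/s); the robot touches nothing.
It fails at once if a bottle is knocked over (tilted more than 45 degrees) (angle between any of bottle_1_mid, bottle_2_mid, bottle_3_mid, bottle_4_mid's own z axis and vertical above 0.8 rad).
It fails at once if a bottle is dropped or thrown (out of the fingers more than 20 mm above where it stands on the rack) ((height (world z) of bottle_1_mid above 0.066 m and contact force between the fingers and bottle_1 below 0.01 N) or (height (world z) of bottle_2_mid above 0.075 m and contact force between the fingers and bottle_2 below 0.01 N) or (height (world z) of bottle_3_mid above 0.085 m and contact force between the fingers and bottle_3 below 0.01 N) or (height (world z) of bottle_4_mid above 0.096 m and contact force between the fingers and bottle_4 below 0.01 N)).
It also fails if it takes over 99 s, if anything falls off the work surface, if the arm or the gripper's body presses on something with over 40 N, if the wrist force passes 120 N, or if a joint passes its speed limit or range.

## Robot

A 6-joint arm with a two-finger parallel gripper is mounted at the origin on the work surface. World frame = base frame: x ahead of the robot, y to its left, z up, the work surface at z = 0. Lengths are in m, angles in degrees, forces in N, time in s.
With the tool pointing down it reaches from about 0.275 to 0.725 m from the base axis. Payload 15.9 kg.
Tool frame: the origin (TCP) lies at the very end of the fingers, on their centre line; the grasp point (between the pads) lies 19 mm behind it; y points along the fingers, x is the direction in which the jaws open and shut, and the axes are right-handed (so a half turn about y gives the same grasp; the last joint's range is limited). The gripper opens to 85 mm and grips with 20 to 120 N. Pads are 22 mm wide; open, the fingers measure 114 mm over their backs; the gripper's body (76 mm by 85 mm) begins 54 mm behind the grasp point. The pads swing forward as they close: fully open they stand 13 mm farther back than shut.
Start: joints at [-72.25, 12.198, -1.971, 75.831, 0, 90], TCP at [0.152, -0.476, 0.231] pointing down, gripper open.
Joint ranges: [-170.91, 170.91], [-42.67, 98.43], [-65.05, 77.54], [-120.47, 116.71], [-90, 82.35], [-180, 180]. Speed limits (degrees/s): [108.29, 108.29, 136.94, 147.25, 180, 180].

## Interface

Orientations are given as [roll, pitch, yaw] about the fixed x, y, z axes, in that order (R = Rz(yaw) Ry(pitch) Rx(roll)).
In Python, from bench import r, optics, spotter gives the robot as it stands.
- The arm moves only by the shell command python3 -m crank 'ROWS' [FORCE]. ROWS is JSON, a list of rows, each a list of 7 numbers: the turn, a rotation vector about the tool's x, y, z scaled (see below), then the shift along the tool's x, y, z scaled (see below), then the gripper command: -1 is fully open, 1 is shut, values between are in proportion. A call has exactly 8 rows; each row shifts and turns the commanded pose from where the row before left it, along the tool's axes as they then stand; what a row does not reach is not made up. The controller multiplies each number of a shift by 0.12 m and each number of a turn by 120 degrees. A row lasts 1/8 s, in which the tool goes at most 62.5 mm and 10.7 degrees, less where a joint would pass 70% of its speed; a pose out of reach is approached as far as the arm can. A call with a number of a shift or a turn outside -1 to 1 is refused whole. A call with a gripper value outside its range is refused whole. The fingers move at their own pace and stop on an object; FORCE is the grip in N (left out, the last holds). Time passes only in rows, so rows that do not move let the fingers close, or fill a call up. It gives the time, the measured TCP pose, the force and the opening at its end, in the units of the state.
- r.observe(): the state, without advancing time (a new reading comes with each control period).
- optics.camera(name): name is "scene" or "top" or "wrist"; returns a dict with "pixels" (480x640x3 uint8, red, green, blue), "fx", "fy", "cx", "cy" (pixels), "origin" and "orientation" of the camera in the world. Camera axes: x right, y up, looking along -z (the intrinsics and any distortion apply to the point x, -y, -z); pixel columns grow to the right and rows downward; lengths in m; the calibration is good to about 2 mm. A picture is of the moment at which its call begins. There is no depth.
- r.finish_job(): hands the job in, once; it reports no verdict.
Trained networks look in the newest picture that a camera, given by its name, has taken for a name from the list of things; names that differ only in an ending like _2 or _b are one class to them, and where a whole thing is asked for, a point or a joint stands for the part that bears it (a point fixed in the world has none). Each returns a list of dicts, best first, with "conf" (0 to 1); they miss things now and then, are a little off and sometimes report something else, mostly with a low value. They report only what shows in the picture. A call takes as long as a camera call. They do not tell look-alikes from the thing itself.
- spotter.spot_in(camera, thing): "location" ([column, row] in pixels, amid what is visible of it).
- spotter.tip_of(camera, thing): "location" ([column, row] in pixels: a listed point, or the origin of a listed thing).
The state is a dict: "time_s": time; "joint_pos": joint angles; "qvel": joint speeds; "joint_efforts": joint torques, N m; "tcp_pos": TCP position; "tcp_rot": TCP orientation; "contact_force": force on the tool from outside, world axes, zero at the start; "wrist_torque": the same for the moment, N m; "finger_gap": finger opening in m.
Only numpy, scipy, OpenCV 4.12 (cv2) and the standard library are available. Lean on these libraries where they do the work, as an engineer would, in place of code of your own. Each camera call takes 0.05 s, during which the arm holds its last target. There are 200 camera calls.

## Working session

There is one attempt and no reset: what is moved stays moved. The work goes in short steps, Python scripts to look and compute and a shell command to move; the robot and the scene stay as the last step left them, time stands still between calls to the robot, and variables do not carry over. Pictures are saved under pics/ and viewed, about 12 in all and at most 16, crops included, and the job is handed in when it is done.

```bash
ls; mkdir -p pics; cat > h.py <<'E'
import numpy as np, cv2
from scipy.spatial.transform import Rotation as R
from bench import r, optics, spotter
def rot(o):
    o=np.array(o,float)
    if o.shape==(3,3): return o
    if o.size==4: return R.from_quat(o).as_matrix()
    return R.from_euler('xyz',o,degrees=True).as_matrix()
def ray(c,px):
    d=np.array([(px[0]-c['cx'])/c['fx'],-(px[1]-c['cy'])/c['fy'],-1.])
    return np.array(c['origin']),rot(c['orientation'])@d
def onz(c,px,z):
    o,d=ray(c,px); return o+d*(z-o[2])/d[2]
def proj(c,p):
    q=rot(c['orientation']).T@(np.array(p)-np.array(c['origin']))
    return c['cx']+c['fx']*q[0]/-q[2], c['cy']-c['fy']*q[1]/-q[2]
def snap(n,f=None):
    c=optics.camera(n)
    if f: cv2.imwrite('pics/'+f,c['pixels'][:,:,::-1])
    return c
E
python3 - <<'E'
from h import *
s=r.observe(); print(s)
for n in ("top","scene"):
    c=snap(n,n+"0.png"); print({k:v for k,v in c.items() if k!='pixels'})
    for t,z in (("bottle_1_mid",.045),("pad_a",.017),("end_panel",.003)):
        for d in spotter.tip_of(n,t): print(n,t,np.round(d['location'],1),round(d['conf'],2),np.round(onz(c,d['location'],z),3))
E
```

```text
pics
{'time_s': 0.0, 'joint_pos': array([-7.22518134e+01,  1.22244402e+01, -2.00922837e+00,  7.58314871e+01,
        1.62739364e-03,  9.00002866e+01]), 'qvel': array([-0.12670718,  0.0552898 , -0.01689793, -0.02440603,  0.0744424 ,
       -0.0465287 ]), 'joint_efforts': array([-2.67957521e-04, -6.86166930e+01,  4.87118554e+01,  1.74542970e-02,
       -1.25173437e-04, -1.50274918e-06]), 'tcp_pos': array([ 0.15231896, -0.47586678,  0.23081249]), 'tcp_rot': array([-8.99983729e+01,  6.51557526e-02, -7.22521000e+01]), 'contact_force': array([ 0.24465132, -1.16559683, -0.07225385]), 'wrist_torque': array([ 0.01392609,  0.00902998, -0.03620524]), 'finger_gap': 0.08515265563386851}
{'fx': 493.0193107638473, 'fy': 493.0193107638473, 'cx': 320.5232830728791, 'cy': 236.569449226056, 'origin': array([0.29341949, 0.13293285, 1.13875496]), 'orientation': array([  7.837426  ,  -0.6859824 , -88.90658432])}
top bottle_1_mid [407.4 225.5] 0.53 [ 0.473 -0.072  0.045]
top pad_a [420.5 174.7] 0.92 [ 0.599 -0.109  0.017]
top pad_a [348.5 165.4] 0.77 [0.618 0.06  0.017]
top pad_a [384.8 169.6] 0.71 [ 0.61  -0.025  0.017]
top pad_a [310.2 168. ] 0.59 [0.61  0.15  0.017]
top pad_a [408.  224.4] 0.39 [ 0.481 -0.079  0.017]
top end_panel [284.4 168.2] 0.52 [0.612 0.211 0.003]
{'fx': 461.5990310883784, 'fy': 461.5990310883784, 'cx': 320.4612205600008, 'cy': 237.50398425935802, 'origin': array([ 0.96167667, -0.4248471 ,  0.74022088]), 'orientation': array([49.64142541, -0.23111977, 42.14570237])}
scene bottle_1_mid [251.1 320.6] 0.67 [ 0.482 -0.089  0.045]
scene bottle_1_mid [354.6 320.4] 0.39 [0.628 0.046 0.045]
scene pad_a [381.6 296.8] 0.85 [0.617 0.152 0.017]
scene pad_a [354.8 322.3] 0.78 [0.618 0.061 0.017]
scene pad_a [289.4 374.7] 0.66 [ 0.606 -0.111  0.017]
scene pad_a [324.1 347. ] 0.63 [ 0.612 -0.024  0.017]
scene end_panel [398.3 288.4] 0.7 [0.623 0.208 0.003]
```

View pics/top0.png

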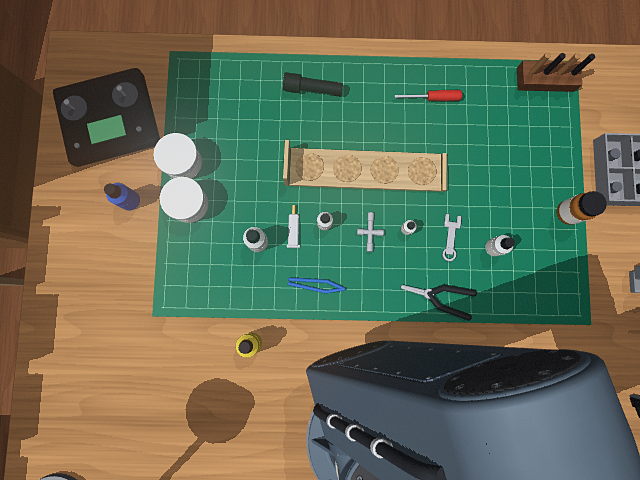

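View pics/scene0.png

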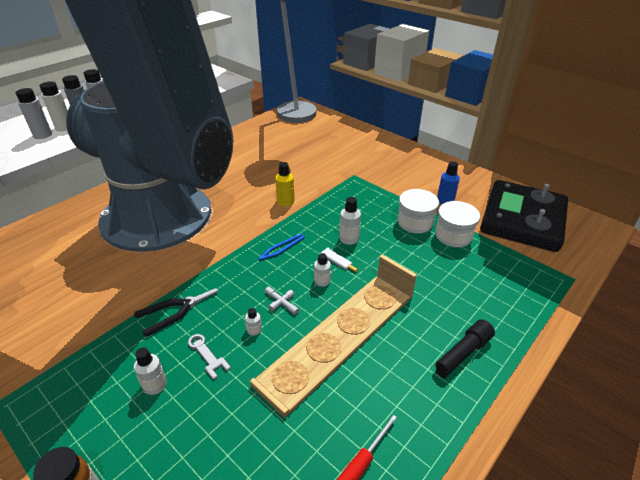

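The top view shows four white bottles: tallest (255,238), second smallest (325,220), smallest (408,227) and second tallest (499,244). The end panel is at (287,163), so it is on the +y side. The scene view shows the same order of sizes. The blue (120,195) and yellow (247,345) look-alikes, the white jars and the brown bottle are not part of the job. Next I'll measure the bottles from both cameras and make one crop to confirm which is which.

```bash
python3 - <<'E'
from h import *
H={1:.058,2:.076,3:.096,4:.118}
seed={4:(255,238),2:(325,220),1:(408,227),3:(499,244)}
ct=snap("top"); cs=snap("scene")
for i in (1,2,3,4):
    for n,c in (("top",ct),("scene",cs)):
        for d in spotter.tip_of(n,f"bottle_{i}_mid"):
            print(i,n,np.round(d['location']),round(d['conf'],2),np.round(onz(c,d['location'],.003+H[i]/2),3))
g=ct['pixels'].max(2)
for i,(u,v) in seed.items():
    w=np.zeros_like(g); cv2.circle(w,(u,v),16,1,-1)
    m=((g<60)&(w>0)).astype(np.uint8)
    n,l,s,ce=cv2.connectedComponentsWithStats(m)
    k=1+s[1:,4].argmax()
    p=onz(ct,ce[k],.003+H[i]-.004)
    print(i,'cap',np.round(ce[k],1),s[k],np.round(p,3),'scene foot/top px',np.round(proj(cs,[p[0],p[1],.003])),np.round(proj(cs,[p[0],p[1],.003+H[i]])))
a=cv2.resize(ct['pixels'][130:275,225:535],None,fx=2.5,fy=2.5); b=cv2.resize(cs['pixels'][190:400,120:420],None,fx=1.2,fy=1.2)
b=np.pad(b,((0,0),(0,a.shape[1]-b.shape[1]),(0,0))); cv2.imwrite('pics/crop.png',np.vstack([a,b])[:600,:,::-1])
E
```

```text
1 top [407. 226.] 0.55 [ 0.474 -0.074  0.032]
1 scene [249. 321.] 0.57 [ 0.472 -0.086  0.032]
2 top [326. 220.] 0.7 [0.482 0.111 0.041]
2 scene [324. 268.] 0.79 [0.486 0.115 0.041]
2 scene [348. 219.] 0.35 [0.415 0.283 0.041]
3 top [500. 243.] 0.68 [ 0.437 -0.279  0.051]
3 scene [148. 371.] 0.96 [ 0.438 -0.283  0.051]
4 top [246. 347.] 0.69 [0.2   0.277 0.062]
4 top [117. 197.] 0.69 [0.521 0.575 0.062]
4 scene [449. 183.] 0.84 [0.528 0.563 0.062]
4 scene [284. 186.] 0.67 [0.218 0.26  0.062]
4 scene [352. 220.] 0.58 [0.44  0.268 0.062]
4 cap [254.9 238.5] [247 231  13  12  48] [0.427 0.26  0.117] scene foot/top px [345. 238.] [347. 199.]
2 cap [324.9 219.9] [321 216   9   7  22] [0.477 0.114 0.075] scene foot/top px [320. 279.] [320. 254.]
1 cap [410.5 225.1] [407 222   8   7  28] [ 0.472 -0.077  0.057] scene foot/top px [254. 328.] [252. 309.]
3 cap [507.1 242.7] [501 238  14  11 124] [ 0.432 -0.277  0.095] scene foot/top px [156. 382.] [143. 350.]
```

View pics/crop.png

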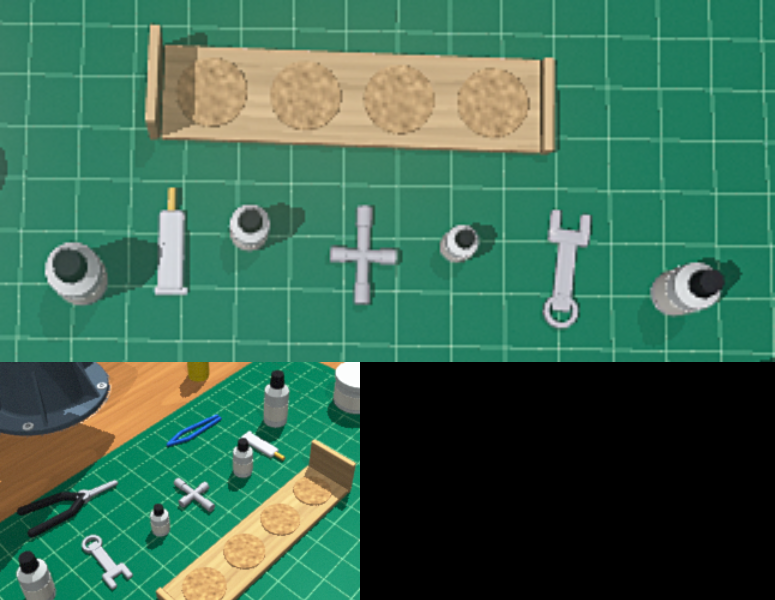

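The crop confirms the sizes from left to right: #4, #2, #1, #3. The pads are at top-image pixels (309.8,166.8), (347.4,168), (384.6,169.6) and (422.2,170.8), with the panel to the left. I'll start with bottle 3, which is nearest to the tool: turn the jaws to world y and go above it.

```bash
python3 -m crank '[[0,0.075,0,0,0,0,-1],[0,0.073,0,0,0,0,-1],[0,0,0,-0.27,0,0.38,-1],[0,0,0,-0.27,0,0.38,-1],[0,0,0,-0.27,0,0.38,-1],[0,0,0,-0.27,0,0.38,-1],[0,0,0,-0.27,0,0.38,-1],[0,0,0,-0.27,0,0.38,-1]]' 60
python3 - <<'E'
from h import *
print(r.observe()['joint_pos'].round(1))
c=snap("wrist","w1.png"); print({k:np.round(v,3) for k,v in c.items() if k!='pixels'})
for d in spotter.tip_of("wrist","bottle_3_mid"): print(d,np.round(onz(c,d['location'],.051),3))
t=snap("top"); P=np.array([onz(t,p,.017)[:2] for p in ((309.8,166.8),(347.4,168),(384.6,169.6),(422.2,170.8))]); print(P.round(4))
s=np.array([onz(c2,p,.017)[:2] for c2 in [snap("scene")] for p in ((381.6,296.8),(354.8,322.3),(324.1,347),(289.4,374.7))])
for Q in (P,s,(P+s)/2):
    k=np.array([1.5,.5,-.5,-1.5]); d=(Q*k[:,None]).sum(0); d/=np.linalg.norm(d); print((Q.mean(0)+np.outer(k*.088,d)).round(4).tolist())
E
```

```text
time_s: 1.9
tcp_pos: [0.4274, -0.2805, 0.2314]
tcp_rot: [-90.0, -0.0, -90.0]
contact_force: [1.1, -2.0, 0.0]
finger_gap: 0.0853
[-33.3  13.5  -0.3  76.2  -0.  146.7]
{'fx': np.float64(397.01), 'fy': np.float64(397.01), 'cx': np.float64(312.828), 'cy': np.float64(241.123), 'origin': array([ 0.502, -0.28 ,  0.374]), 'orientation': array([-1.6725e+01,  6.0000e-03, -9.0035e+01])}
{'location': [316.3, 209.8], 'conf': 0.78} [ 0.432 -0.283  0.051]
[[ 0.6124  0.1507]
 [ 0.6115  0.0626]
 [ 0.6096 -0.0247]
 [ 0.6087 -0.1131]]
[[0.6126, 0.1509], [0.6112, 0.0629], [0.6099, -0.0251], [0.6086, -0.1131]]
[[0.6191, 0.1513], [0.6154, 0.0634], [0.6116, -0.0245], [0.6079, -0.1125]]
[[0.6158, 0.1511], [0.6133, 0.0631], [0.6108, -0.0248], [0.6083, -0.1128]]
```

View pics/w1.png

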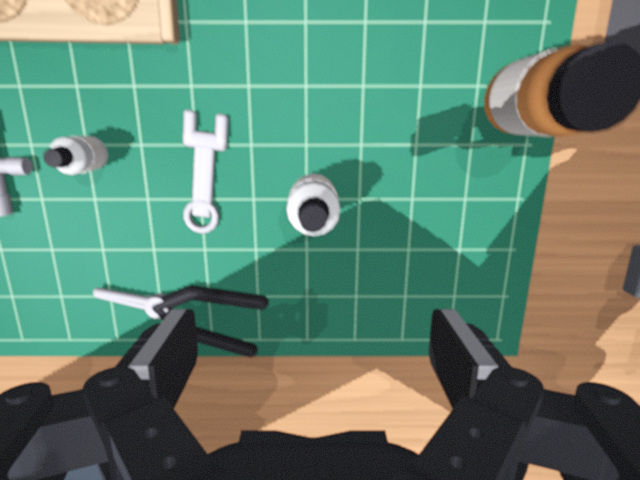

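The wrist view shows bottle 3 at (315,208), the wrench at (203,170) and bottle 1 at (75,155). With J6's range in mind, jaws along world x (yaw 0) suit the whole job. Bottle 4 is too tall for a plain top grasp, so I'll place it first with the tool tilted about 40°.

```bash
python3 -m crank '[[0,-0.0885,0,0,0,0,-1],[0,-0.0885,0,0,0,0,-1],[0,-0.0885,0,0,0,0,-1],[0,-0.0885,0,0,0,0,-1],[0,-0.0885,0,0,0,0,-1],[0,-0.0885,0,0,0,0,-1],[0,-0.0885,0,0,0,0,-1],[0,-0.0885,0,0,0,0,-1]]' 60
python3 -m crank '[[0,-0.042,0,0,0,0,-1],[0,0,0,0.02,0,0.48,-1],[0,0,0,0.02,0,0.48,-1],[0,0,0,0,0,0.48,-1],[0,0,0,0,0,0.48,-1],[0,0,0,0,0,0.48,-1],[0,0,0,0,0,0.48,-1],[0,0,0,0,0,0.48,-1]]'
python3 -m crank '[[0.0833,0,0,0,0,0,-1],[0.0833,0,0,0,0,0,-1],[0.0833,0,0,0,0,0,-1],[0.0833,0,0,0,0,0,-1],[0,0,0,0,0,0,-1],[0,0,0,0,0,0,-1],[0,0,0,0,0,0,-1],[0,0,0,0,0,0,-1]]'
python3 - <<'E'
from h import *
print(r.observe()['joint_pos'].round(1))
c=snap("wrist","w2.png"); print({k:np.round(v,3) for k,v in c.items() if k!='pixels'})
for t in ("bottle_4_mid","bottle_2_mid"):
  for d in spotter.tip_of("wrist",t): print(t,d,np.round(onz(c,d['location'],.062),3))
E
```

```text
time_s: 3.1
tcp_pos: [0.425, -0.2828, 0.2314]
tcp_rot: [-90.0, 0.0, -4.8]
contact_force: [-0.0, -0.0, -0.4]
finger_gap: 0.0854
time_s: 4.1
tcp_pos: [0.4307, 0.122, 0.2316]
tcp_rot: [-90.0, -0.0, -0.1]
contact_force: [0.8, -0.5, 0.7]
finger_gap: 0.0853
time_s: 5.1
tcp_pos: [0.4309, 0.1219, 0.2318]
tcp_rot: [-50.1, -0.1, 0.1]
contact_force: [0.4, 0.4, -0.2]
finger_gap: 0.0853
[-10.6   9.1 -16.7  72.9  39.1  76.2]
{'fx': np.float64(397.01), 'fy': np.float64(397.01), 'cx': np.float64(312.828), 'cy': np.float64(241.123), 'origin': array([0.432, 0.087, 0.388]), 'orientation': array([23.203, -0.069,  0.051])}
bottle_4_mid {'location': [319.4, 200.1], 'conf': 0.88} [0.438 0.269 0.062]
bottle_4_mid {'location': [75.2, 193.1], 'conf': 0.68} [0.208 0.276 0.062]
bottle_2_mid {'location': [377.7, 377.6], 'conf': 0.64} [0.483 0.111 0.062]
```

View pics/w2.png

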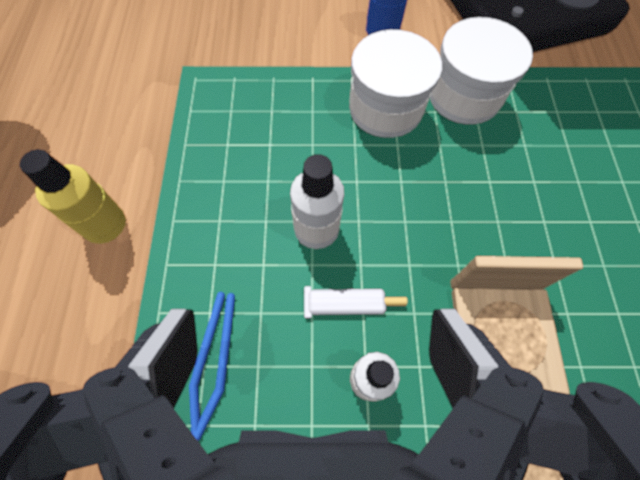

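Bottle 4 shows at (318,200) at about (0.437, 0.268), which agrees with the scene camera. The tube, bottle 2 and the tweezers are clear of the approach, which runs almost straight along the tool axis.

```bash
python3 -m crank '[[0,0,0,0.05,0.2,0.06,-1],[0,0,0,0,0.34,0,-1],[0,0,0,0,0.34,0,-1],[0,0,0,0,0.34,0,-1],[0,0,0,0,0.34,0,-1],[0,0,0,0,0.25,0,-1],[0,0,0,0,0.18,0,-1],[0,0,0,0,0,0,-1]]' 40
python3 - <<'E'
from h import *
c=snap("wrist","w3.png")
for d in spotter.tip_of("wrist","bottle_4_mid"): print(d['conf'],np.round(onz(c,d['location'],.062),3))
E
```

```text
time_s: 6.25
tcp_pos: [0.4358, 0.2808, 0.0521]
tcp_rot: [-50.0, 0.1, 0.1]
contact_force: [-0.2, -0.3, 0.4]
finger_gap: 0.0857
```

View pics/w3.png

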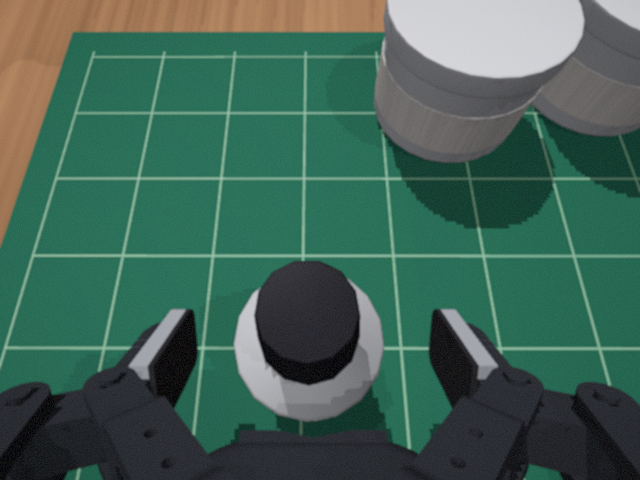

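The bottle sits between the fingers, with its cap at (308,300) and the jaw centre at about x = 313. I'll close, check from the cap where the axis lies, then lift.

```bash
python3 - <<'E'
from h import *
c=snap("wrist"); print(onz(c,(308,303),.121).round(4))
E
python3 -m crank '[[0,0,0,0,0,0,0.4],[0,0,0,0,0,0,0.4],[0,0,0,0,0,0,0.4],[0,0,0,0,0,0,0.4],[0,0,0,0,0,0,0.4],[0,0,0,0,0,0,0.4],[0,0,0,0,0,0,0.4],[0,0,0,0,0,0,0.4]]' 40
python3 - <<'E'
from h import *
c=snap("scene"); cv2.imwrite('pics/s3.png',cv2.resize(c['pixels'][120:320,230:480],None,fx=2.4,fy=2.4,interpolation=2)[:,:,::-1])
E
```

```text
[0.4371 0.2682 0.121 ]
time_s: 7.4
tcp_pos: [0.4373, 0.2803, 0.0535]
tcp_rot: [-50.0, -0.0, -0.0]
contact_force: [-1.7, -2.8, 5.7]
finger_gap: 0.0471
```

View pics/s3.png

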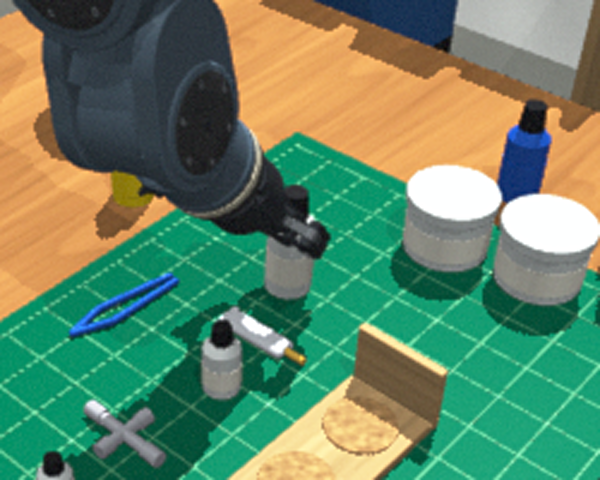

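Bottle 4 is held at a 47 mm gap and upright. The offset from TCP to bottle axis is about −12 mm in y. Lift 110 mm and carry it over pad a.

```bash
python3 -m crank '[[0,0,0,0,-0.06,0.05,0.4],[0,0,0,0,-0.16,0.135,0.4],[0,0,0,0,-0.24,0.2,0.4],[0,0,0,0,-0.24,0.2,0.4],[0,0,0,0,0,0,0.4],[0,0,0,0.15,-0.06,-0.07,0.4],[0,0,0,0.3,-0.13,-0.15,0.4],[0,0,0,0.35,-0.15,-0.18,0.4]]'
python3 -m crank '[[0,0,0,0.35,-0.15,-0.18,0.4],[0,0,0,0.25,-0.1,-0.13,0.4],[0,0,0,0.07,-0.04,-0.04,0.4],[0,0,0,0,0,0,0.4],[0,0,0,0,0,0,0.4],[0,0,0,0,0,0,0.4],[0,0,0,0,0,0,0.4],[0,0,0,0,0,0,0.4]]'
python3 - <<'E'
from h import *
c=snap("wrist","w4.png")
for t,z in (("pad_a",.017),("end_panel",.003),("bottle_4_mid",.18)):
  for d in spotter.tip_of("wrist",t): print(t,np.round(d['location']),round(d['conf'],2),np.round(onz(c,d['location'],z),3))
E
```

```text
time_s: 8.45
tcp_pos: [0.5332, 0.2165, 0.1624]
tcp_rot: [-50.0, 0.0, 0.0]
contact_force: [0.8, 1.2, -0.3]
finger_gap: 0.0471
time_s: 9.45
tcp_pos: [0.6132, 0.1628, 0.1627]
tcp_rot: [-50.0, -0.0, 0.0]
contact_force: [-1.3, -0.1, -0.9]
finger_gap: 0.0467
```

View pics/w4.png

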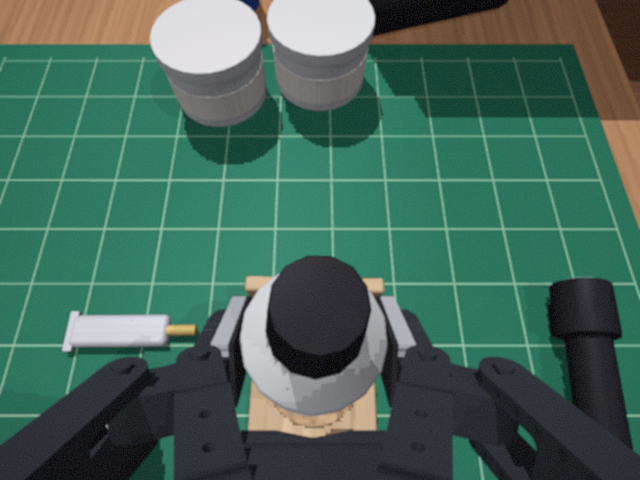

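The bottle is held over the rack, with the panel top edge at columns 246–383, row about 283, and the cap centre at about (318,300). I'll work out both positions from those pixels.

```bash
python3 - <<'E'
from h import *
c=snap("wrist")
print('panel',onz(c,(246,279),.073).round(4),onz(c,(383,279),.073).round(4),'rear edge; cap',onz(c,(318,300),.2302).round(4))
# side edges of the rack board (z .015) near the bottle
print('board',onz(c,(250,420),.015).round(4),onz(c,(377,420),.015).round(4))
t=snap("top"); print('lip/panel top cam', onz(t,(287,141),.073).round(4),onz(t,(287,184),.073).round(4))
E
```

```text
panel [0.5712 0.2068 0.073 ] [0.66   0.2067 0.073 ] rear edge; cap [0.6157 0.1512 0.2302]
board [0.5706 0.1225 0.015 ] [0.6593 0.1224 0.015 ]
lip/panel top cam [0.6549 0.2022 0.073 ] [0.5562 0.1994 0.073 ]
```

```bash
python3 -m crank '[[0,0,0,0,0.09,-0.076,0.4],[0,0,0,0,0.15,-0.126,0.4],[0,0,0,0,0.15,-0.126,0.4],[0,0,0,0,0.11,-0.092,0.4],[0,0,0,0,0.06,-0.05,0.4],[0,0,0,0,0.03,-0.026,0.4],[0,0,0,0,0,0,0.4],[0,0,0,0,0,0,0.4]]'
python3 -m crank '[[0,0,0,0,0.004,-0.003,0.4],[0,0,0,0,0.004,-0.003,0.4],[0,0,0,0,0.004,-0.003,0.4],[0,0,0,0,0.004,-0.003,0.4],[0,0,0,0,0.004,-0.003,0.4],[0,0,0,0,0,0,0.4],[0,0,0,0,0,0,0.4],[0,0,0,0,0,0,0.4]]'
python3 - <<'E'
from h import *
c=snap("scene"); cv2.imwrite('pics/s4.png',cv2.resize(c['pixels'][150:330,290:480],None,fx=3,fy=3,interpolation=2)[:,:,::-1])
E
```

```text
time_s: 10.75
tcp_pos: [0.6137, 0.1625, 0.0707]
tcp_rot: [-50.0, -0.1, -0.0]
contact_force: [1.0, -0.5, -1.1]
finger_gap: 0.047
time_s: 11.75
tcp_pos: [0.6134, 0.1628, 0.0675]
tcp_rot: [-50.0, -0.0, -0.0]
contact_force: [-2.8, -1.2, 6.4]
finger_gap: 0.0469
```

View pics/s4.png

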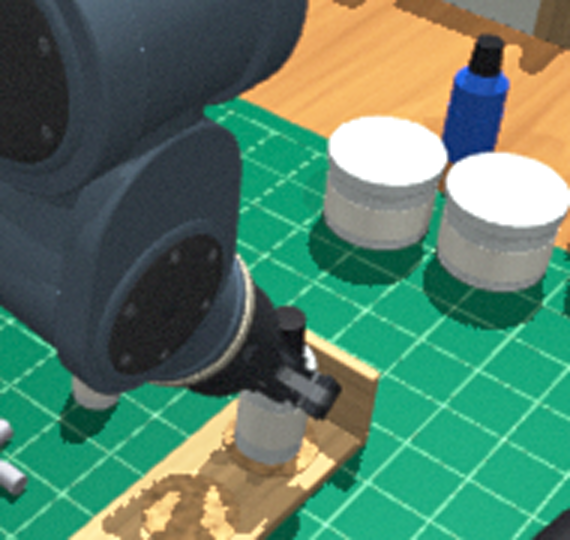

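Bottle 4 stands on pad a, upright, with about 6 N contact. Release, back off along the tool axis, straighten up and go over bottle 3.

```bash
python3 -m crank '[[0,0,0,0,0,0,-0.3],[0,0,0,0,0,0,-0.3],[0,0,0,0,0,0,-1],[0,0,0,0,0,0,-1],[0,0,0,0,-0.1,0,-1],[0,0,0,0,-0.3,0,-1],[0,0,0,0,-0.4,0,-1],[0,0,0,0,-0.45,0,-1]]' 
python3 -m crank '[[-0.0833,0,0,0,0,0,-1],[-0.0833,0,0,0,0,0,-1],[-0.0833,0,0,0,0,0,-1],[-0.0833,0,0,0,0,0,-1],[0,0,0,-0.15,0,-0.28,-1],[0,0,0,-0.21,0,-0.41,-1],[0,0,0,-0.21,0,-0.41,-1],[0,0,0,-0.21,0,-0.41,-1]]' 
python3 -m crank '[[0,0,0,-0.21,0,-0.41,-1],[0,0,0,-0.21,0,-0.41,-1],[0,0,0,-0.21,0,-0.41,-1],[0,0,0,-0.1,0,-0.15,-1],[0,0,0,0,0,0,-1],[0,0,0,0,0,0,-1],[0,0,0,0,0,0,-1],[0,0,0,0,0,0,-1]]' 
python3 - <<'E'
from h import *
c=snap("wrist","w5.png")
for t,z in (("bottle_3_mid",.051),("bottle_1_mid",.032)):
  for d in spotter.tip_of("wrist",t): print(t,np.round(d['location']),round(d['conf'],2),np.round(onz(c,d['location'],z),3))
t=snap("top")
for d in spotter.tip_of("top","bottle_4_mid"): print(np.round(d['location']),round(d['conf'],2),np.round(onz(t,d['location'],.076),3))
E
```

```text
time_s: 12.8
tcp_pos: [0.6129, 0.0652, 0.1837]
tcp_rot: [-50.0, -0.0, 0.0]
contact_force: [0.6, -0.2, -0.1]
finger_gap: 0.0854
time_s: 13.8
tcp_pos: [0.5185, -0.1166, 0.1827]
tcp_rot: [-90.0, -0.0, 0.0]
contact_force: [0.2, -0.6, -0.1]
finger_gap: 0.0853
time_s: 14.8
tcp_pos: [0.4325, -0.2799, 0.182]
tcp_rot: [-90.0, -0.0, 0.1]
contact_force: [-0.3, -0.1, -0.3]
finger_gap: 0.0853
bottle_3_mid [314. 232.] 0.92 [ 0.434 -0.281  0.051]
[249. 350.] 0.97 [0.197 0.268 0.076]
[310. 157.] 0.84 [0.618 0.149 0.076]
[120. 195.] 0.83 [0.523 0.564 0.076]
```

View pics/w5.png

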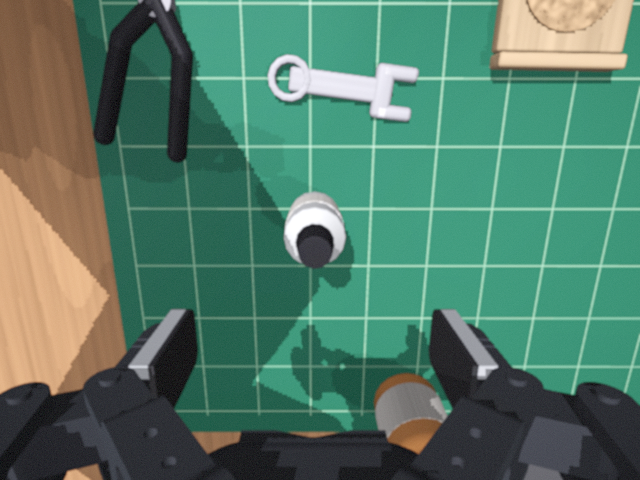

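Bottle 3 is at (314,232), or (0.434, −0.281), directly below the tool. Descend and grip.

```bash
python3 -m crank '[[0,0,0,0.012,0.2,0,-1],[0,0,0,0,0.3,0,-1],[0,0,0,0,0.3,0,-1],[0,0,0,0,0.25,0,-1],[0,0,0,0,0.13,0,-1],[0,0,0,0,0.04,0,-1],[0,0,0,0,0,0,-1],[0,0,0,0,0,0,0]]' 
python3 -m crank '[[0,0,0,0,0,0,0.5],[0,0,0,0,0,0,0.5],[0,0,0,0,0,0,0.5],[0,0,0,0,0,0,0.5],[0,0,0,0,0,0,0.5],[0,0,0,0,0,0,0.5],[0,0,0,0,0,0,0.5],[0,0,0,0,0,0,0.5]]' 40
python3 - <<'E'
from h import *
c=snap("wrist","w6.png")
g=c['pixels'].max(2); m=(g<45).astype(np.uint8); m[380:]=0; m[:150]=0; m[:,:230]=0; m[:,400:]=0
n,l,s,ce=cv2.connectedComponentsWithStats(m); k=1+s[1:,4].argmax(); print(s[k],ce[k].round(1),onz(c,(ce[k][0],ce[k][1]),.095).round(4))
E
```

```text
time_s: 16.05
tcp_pos: [0.4341, -0.2809, 0.0365]
tcp_rot: [-90.0, -0.1, -0.0]
contact_force: [-0.4, -0.2, -0.3]
finger_gap: 0.0699
time_s: 17.05
tcp_pos: [0.4338, -0.2808, 0.0363]
tcp_rot: [-90.0, -0.0, -0.0]
contact_force: [-2.7, 1.0, 7.6]
finger_gap: 0.0412
[ 273  344   81   36 2273] [312.9 364.4] [ 0.4349 -0.2635  0.095 ]
```

View pics/w6.png

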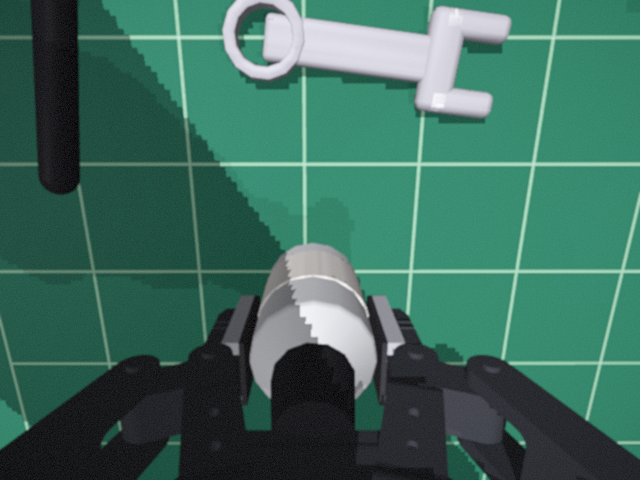

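Bottle 3 is gripped at a 41 mm gap and is centred. Lift and carry it to pad b at about (0.614, 0.063).

```bash
python3 -m crank '[[0,0,0,0,-0.08,0,0.5],[0,0,0,0,-0.2,0,0.5],[0,0,0,0,-0.25,0,0.5],[0,0,0,0,-0.22,0,0.5],[0,0,0,0.1,0,0.2,0.5],[0,0,0,0.213,0,0.41,0.5],[0,0,0,0.213,0,0.41,0.5],[0,0,0,0.213,0,0.41,0.5]]' 
python3 -m crank '[[0,0,0,0.213,0,0.41,0.5],[0,0,0,0.213,0,0.41,0.5],[0,0,0,0.213,0,0.41,0.5],[0,0,0,0.112,0,0.21,0.5],[0,0,0,0,0,0,0.5],[0,0,0,0,0,0,0.5],[0,0,0,0,0,0,0.5],[0,0,0,0,0,0,0.5]]' 
```

```text
time_s: 18.1
tcp_pos: [0.5229, -0.1074, 0.1263]
tcp_rot: [-90.0, -0.0, -0.0]
contact_force: [0.9, -0.5, -0.9]
finger_gap: 0.0411
time_s: 19.1
tcp_pos: [0.6122, 0.0631, 0.1258]
tcp_rot: [-90.0, -0.0, -0.1]
contact_force: [-0.1, 0.1, -0.6]
finger_gap: 0.0406
```

```bash
python3 -m crank '[[0,0,0,0.012,0.1,0,0.5],[0,0,0,0,0.2,0,0.5],[0,0,0,0,0.17,0,0.5],[0,0,0,0,0.09,0,0.5],[0,0,0,0,0.04,0,0.5],[0,0,0,0,0.015,0,0.5],[0,0,0,0,0.01,0,0.5],[0,0,0,0,0.006,0,0.5]]' 
python3 - <<'E'
from h import *
c=snap("scene"); cv2.imwrite('pics/s5.png',cv2.resize(c['pixels'][180:400,230:450],None,fx=2.5,fy=2.5,interpolation=2)[:,:,::-1])
E
```

```text
time_s: 20.1
tcp_pos: [0.6141, 0.0639, 0.0503]
tcp_rot: [-90.0, -0.0, -0.0]
contact_force: [-2.9, 0.4, 9.0]
finger_gap: 0.0412
```

View pics/s5.png

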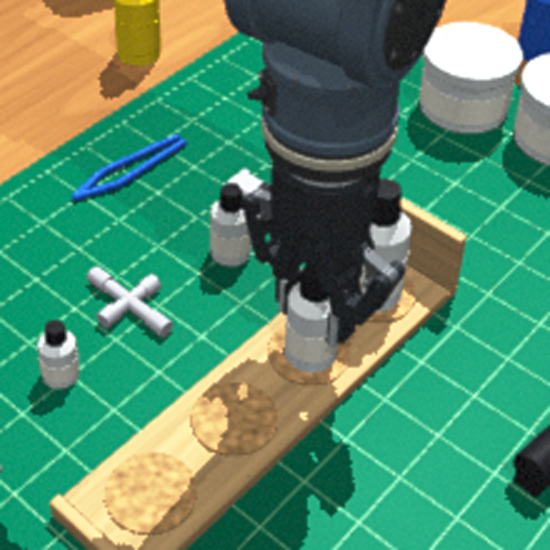

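Bottle 3 stands on pad b at (0.614, 0.064), upright, and bottle 4 is still standing. Release, rise and go over bottle 2.

```bash
python3 -m crank '[[0,0,0,0,0,0,-0.3],[0,0,0,0,0,0,-0.3],[0,0,0,0,0,0,-1],[0,0,0,0,0,0,-1],[0,0,0,0,-0.1,0,-1],[0,0,0,0,-0.3,0,-1],[0,0,0,0,-0.4,0,-1],[0,0,0,0,-0.37,0,-1]]' 
python3 -m crank '[[0,0,0,-0.2,0,0.08,-1],[0,0,0,-0.35,0,0.13,-1],[0,0,0,-0.35,0,0.13,-1],[0,0,0,-0.2,0,0.07,-1],[0,0,0,0,0.2,0,-1],[0,0,0,0,0,0,-1],[0,0,0,0,0,0,-1],[0,0,0,0,0,0,-1]]' 
python3 - <<'E'
from h import *
c=snap("wrist","w7.png")
for d in spotter.tip_of("wrist","bottle_2_mid"): print(np.round(d['location']),round(d['conf'],2),np.round(onz(c,d['location'],.041),3))
E
```

```text
time_s: 21.15
tcp_pos: [0.6138, 0.0638, 0.1929]
tcp_rot: [-90.0, -0.1, -0.0]
contact_force: [-0.1, -0.2, -0.5]
finger_gap: 0.0856
time_s: 22.15
tcp_pos: [0.4824, 0.113, 0.167]
tcp_rot: [-90.0, -0.1, -0.0]
contact_force: [-0.3, -0.1, -0.1]
finger_gap: 0.0851
[315. 229.] 0.83 [0.485 0.115 0.041]
```

```bash
python3 -m crank '[[0,0,0,0.02,0.2,0.012,-1],[0,0,0,0,0.3,0,-1],[0,0,0,0,0.3,0,-1],[0,0,0,0,0.25,0,-1],[0,0,0,0,0.14,0,-1],[0,0,0,0,0.05,0,-1],[0,0,0,0,0,0,-1],[0,0,0,0,0,0,0]]' 
python3 -m crank '[[0,0,0,0,0,0,0.6],[0,0,0,0,0,0,0.6],[0,0,0,0,0,0,0.6],[0,0,0,0,0,0,0.6],[0,0,0,0,0,0,0.6],[0,0,0,0,0,0,0.6],[0,0,0,0,0,0,0.6],[0,0,0,0,0,0,0.6]]' 40
python3 - <<'E'
from h import *
c=snap("wrist","w8.png")
E
```

```text
time_s: 23.25
tcp_pos: [0.4848, 0.1146, 0.0183]
tcp_rot: [-90.0, -0.1, -0.0]
contact_force: [-1.0, 0.2, 0.4]
finger_gap: 0.0698
time_s: 24.25
tcp_pos: [0.4845, 0.1145, 0.018]
tcp_rot: [-90.0, -0.0, -0.0]
contact_force: [-1.5, -1.0, 7.2]
finger_gap: 0.0348
```

View pics/w8.png

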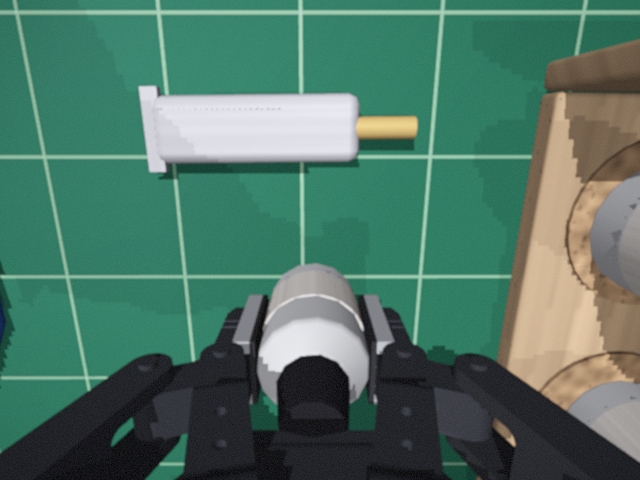

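Bottle 2 is gripped at 35 mm and centred. Carry it to pad c, moving along y first and then x, to keep clear of bottle 3.

```bash
python3 -m crank '[[0,0,0,0,-0.08,0,0.6],[0,0,0,0,-0.2,0,0.6],[0,0,0,0,-0.25,0,0.6],[0,0,0,0,-0.22,0,0.6],[0,0,0,0,0,-0.2,0.6],[0,0,0,0,0,-0.4,0.6],[0,0,0,0,0,-0.4,0.6],[0,0,0,0,0,-0.16,0.6]]' 
python3 -m crank '[[0,0,0,0.2,0,0,0.6],[0,0,0,0.4,0,0,0.6],[0,0,0,0.33,0,0,0.6],[0,0,0,0.14,0,0,0.6],[0,0,0,0,0,0,0.6],[0,0,0,0,0.2,0,0.6],[0,0,0,0,0.2,0,0.6],[0,0,0,0,0,0,0.6]]' 
```

```text
time_s: 25.3
tcp_pos: [0.4841, -0.0268, 0.1081]
tcp_rot: [-90.0, -0.0, -0.1]
contact_force: [0.2, 0.3, -0.9]
finger_gap: 0.0349
time_s: 26.3
tcp_pos: [0.6106, -0.0247, 0.0585]
tcp_rot: [-90.0, 0.2, -0.0]
contact_force: [-0.8, 1.1, 0.5]
finger_gap: 0.0345
```

```bash
python3 -m crank '[[0,0,0,0.01,0.08,0,0.6],[0,0,0,0,0.07,0,0.6],[0,0,0,0,0.035,0,0.6],[0,0,0,0,0.02,0,0.6],[0,0,0,0,0.012,0,0.6],[0,0,0,0,0.006,0,0.6],[0,0,0,0,0,0,0.6],[0,0,0,0,0,0,0.6]]'
```

```text
time_s: 27.3
tcp_pos: [0.6139, -0.0247, 0.0328]
tcp_rot: [-90.0, -0.0, -0.0]
contact_force: [-0.4, 0.1, -0.8]
finger_gap: 0.0351
```

```bash
python3 -m crank '[[0,0,0,-0.008,0.005,0,0.6],[0,0,0,0,0.004,0,0.6],[0,0,0,0,0,0,0.6],[0,0,0,0,0,0,-0.2],[0,0,0,0,0,0,-0.4],[0,0,0,0,0,0,-1],[0,0,0,0,0,0,-1],[0,0,0,0,-0.1,0,-1]]'
python3 -m crank '[[0,0,0,0,-0.3,0,-1],[0,0,0,0,-0.4,0,-1],[0,0,0,0,-0.4,0,-1],[0,0,0,-0.2,0,-0.08,-1],[0,0,0,-0.4,0,-0.16,-1],[0,0,0,-0.4,0,-0.16,-1],[0,0,0,-0.15,0,-0.05,-1],[0,0,0,0,0,0,-1]]'
python3 - <<'E'
from h import *
print(r.observe()['tcp_pos'])
c=snap("wrist")
for d in spotter.tip_of("wrist","bottle_1_mid"): print(np.round(d['location']),round(d['conf'],2),np.round(onz(c,d['location'],.032),3))
E
```

```text
time_s: 28.3
tcp_pos: [0.6122, -0.0247, 0.0433]
tcp_rot: [-90.0, 0.1, -0.0]
contact_force: [0.2, -0.8, -0.4]
finger_gap: 0.0855
time_s: 29.3
tcp_pos: [0.4743, -0.0791, 0.1768]
tcp_rot: [-90.0, -0.1, -0.1]
contact_force: [0.5, -0.0, 0.5]
finger_gap: 0.0855
[ 0.47432506 -0.07910976  0.17682454]
[311. 224.] 0.6 [ 0.474 -0.078  0.032]
```

```bash
python3 -m crank '[[0,0,0,0,0.2,0.008,-1],[0,0,0,0,0.35,0,-1],[0,0,0,0,0.35,0,-1],[0,0,0,0,0.27,0,-1],[0,0,0,0,0.16,0,-1],[0,0,0,0,0.055,0,-1],[0,0,0,0,0.01,0,-1],[0,0,0,0,0,0,0]]' 
python3 -m crank '[[0,0,0,0,0,0,0.7],[0,0,0,0,0,0,0.7],[0,0,0,0,0,0,0.7],[0,0,0,0,0,0,0.7],[0,0,0,0,0,0,0.7],[0,0,0,0,0,0,0.7],[0,0,0,0,0,0,0.7],[0,0,0,0,0,0,0.7]]' 40
python3 - <<'E'
from h import *
c=snap("wrist","w9.png")
E
```

```text
time_s: 30.4
tcp_pos: [0.4756, -0.0777, 0.0089]
tcp_rot: [-90.0, -0.1, -0.0]
contact_force: [0.0, 0.9, -0.7]
finger_gap: 0.0696
time_s: 31.4
tcp_pos: [0.4751, -0.0778, 0.0088]
tcp_rot: [-90.0, -0.0, -0.0]
contact_force: [-2.0, 0.4, 7.7]
finger_gap: 0.029
```

View pics/w9.png

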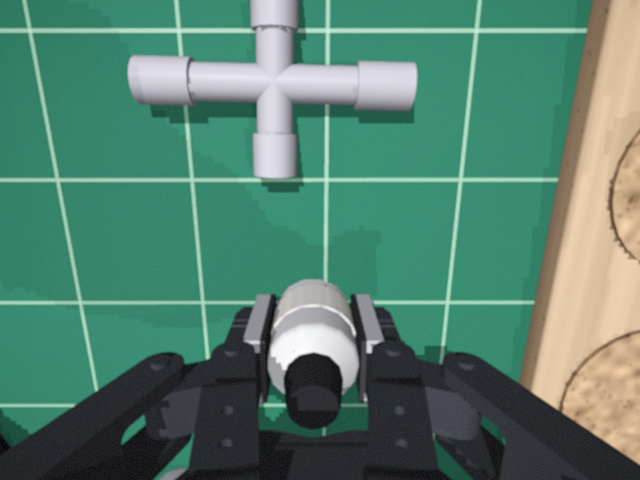

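Bottle 1 is gripped at 29 mm and centred. Carry it to pad d at about (0.609, −0.113).

```bash
python3 -m crank '[[0,0,0,0,-0.08,0,0.7],[0,0,0,0,-0.2,0,0.7],[0,0,0,0,-0.22,0,0.7],[0,0,0,0,-0.17,0,0.7],[0,0,0,0.2,0,-0.05,0.7],[0,0,0,0.4,0,-0.1,0.7],[0,0,0,0.36,0,-0.1,0.7],[0,0,0,0.155,0,-0.04,0.7]]' 
python3 -m crank '[[0,0,0,0,0,0,0.7],[0,0,0,0,0.15,0,0.7],[0,0,0,0,0.19,0,0.7],[0,0,0,0,0.12,0,0.7],[0,0,0,0,0.05,0,0.7],[0,0,0,0,0.02,0,0.7],[0,0,0,0,0,0,0.7],[0,0,0,0,0,0,0.7]]' 
```

```text
time_s: 32.45
tcp_pos: [0.6104, -0.1131, 0.0889]
tcp_rot: [-90.0, -0.0, -0.0]
contact_force: [-0.3, 0.1, -0.6]
finger_gap: 0.029
time_s: 33.45
tcp_pos: [0.6089, -0.1126, 0.0255]
tcp_rot: [-90.0, -0.0, -0.0]
contact_force: [-0.0, -0.1, -0.4]
finger_gap: 0.0288
```

```bash
python3 -m crank '[[0,0,0,0,0.012,0,0.7],[0,0,0,0,0.008,0,0.7],[0,0,0,0,0.005,0,0.7],[0,0,0,0,0,0,0.7],[0,0,0,0,0,0,-0.1],[0,0,0,0,0,0,-0.4],[0,0,0,0,0,0,-1],[0,0,0,0,0,0,-1]]'
python3 -m crank '[[0,0,0,0,-0.1,0,-1],[0,0,0,0,-0.3,0,-1],[0,0,0,0,-0.4,0,-1],[0,0,0,0,-0.4,0,-1],[0,0,0,-0.2,-0.2,-0.2,-1],[0,0,0,-0.3,-0.2,-0.3,-1],[0,0,0,-0.3,0,-0.3,-1],[0,0,0,-0.3,0,-0.3,-1]]'
python3 -m crank '[[0,0,0,-0.3,0,-0.3,-1],[0,0,0,-0.2,0,-0.2,-1],[0,0,0,0,0,0,-1],[0,0,0,0,0,0,-1],[0,0,0,0,0,0,-1],[0,0,0,0,0,0,-1],[0,0,0,0,0,0,-1],[0,0,0,0,0,0,-1]]'
python3 - <<'E'
from h import *
t=snap("top"); s=snap("scene")
H={1:.058,2:.076,3:.096,4:.118}
for i in H:
    for n,c in (("top",t),("scene",s)):
        for d in spotter.tip_of(n,f"bottle_{i}_mid"): print(i,n,np.round(d['location']),round(d['conf'],2),np.round(onz(c,d['location'],.017+H[i]/2),3))
for n,c in (("top",t),("scene",s)):
    print(n,[np.round(d['location']).tolist()+np.round(onz(c,d['location'],.017)[:2],3).tolist() for d in spotter.tip_of(n,"pad_a")])
a=cv2.resize(t['pixels'][130:200,270:460],None,fx=4,fy=4,interpolation=2); b=cv2.resize(s['pixels'][220:420,230:430],None,fx=1.6,fy=1.6,interpolation=2)
b=np.pad(b,((0,0),(0,a.shape[1]-b.shape[1]),(0,0))); cv2.imwrite('pics/end.png',np.vstack([a,b])[:,:,::-1])
E
```

```text
time_s: 34.45
tcp_pos: [0.6086, -0.1126, 0.0219]
tcp_rot: [-90.0, 0.0, -0.0]
contact_force: [-0.1, 0.7, -0.4]
finger_gap: 0.0853
time_s: 35.45
tcp_pos: [0.4755, -0.2455, 0.2153]
tcp_rot: [-90.0, -0.1, 0.0]
contact_force: [0.7, -0.8, 0.2]
finger_gap: 0.0857
time_s: 36.45
tcp_pos: [0.4167, -0.3044, 0.214]
tcp_rot: [-90.0, 0.0, 0.0]
contact_force: [-0.2, 0.1, -0.7]
finger_gap: 0.0852
1 top [428. 167.] 0.57 [ 0.61  -0.119  0.046]
1 scene [289. 366.] 0.75 [ 0.607 -0.111  0.046]
2 top [389. 166.] 0.84 [ 0.607 -0.029  0.055]
2 top [421. 171.] 0.67 [ 0.598 -0.103  0.055]
2 scene [325. 334.] 0.95 [ 0.612 -0.023  0.055]
3 top [348. 159.] 0.6 [0.619 0.064 0.065]
3 top [311. 157.] 0.52 [0.621 0.148 0.065]
3 scene [354. 307.] 0.83 [0.615 0.057 0.065]
3 scene [328. 335.] 0.56 [ 0.623 -0.027  0.065]
4 top [121. 195.] 0.8 [0.523 0.561 0.076]
4 top [250. 347.] 0.66 [0.202 0.266 0.076]
4 top [309. 159.] 0.56 [0.613 0.153 0.076]
4 scene [449. 182.] 0.98 [0.537 0.545 0.076]
4 scene [385. 280.] 0.63 [0.624 0.146 0.076]
4 scene [286. 183.] 0.62 [0.228 0.257 0.076]
4 scene [352. 307.] 0.34 [0.619 0.047 0.076]
4 scene [354. 322.] 0.2 [0.645 0.02  0.076]
top [[419.0, 172.0, 0.605, -0.106], [385.0, 168.0, 0.613, -0.025], [349.0, 166.0, 0.616, 0.06], [306.0, 167.0, 0.611, 0.159]]
scene [[355.0, 323.0, 0.619, 0.06], [291.0, 380.0, 0.616, -0.116], [383.0, 295.0, 0.616, 0.158], [324.0, 346.0, 0.61, -0.023]]
```

View pics/end.png

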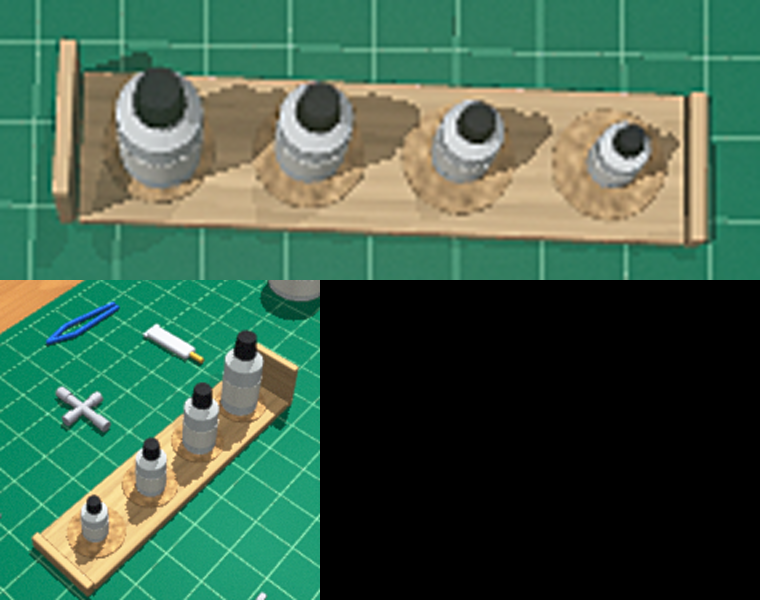

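The final picture shows all four bottles upright on their pads, falling in height away from the panel. Their foot circles sit within a few millimetres of the pad centres, and the gripper is clear of everything. Handing in.

```bash
python3 -c "
from bench import r
print(r.finish_job())"
```

```text
the job is handed in; nothing more can be done
None
```

All four bottles are standing on the rack in order of height, and I handed the job in at about 36.5 s of the 99 s allowed. The hand-in itself gives no verdict.

- **What I did:** I gripped the tallest bottle with the tool tilted 40° and the other three straight down. I lowered each one to its pad, released it and backed away. From the tall end panel to the low end the order is 4, 3, 2, 1.
- **Last checks:** The final top and scene pictures show all four upright, each on its own pad. Judged by eye in the top picture, the feet of bottles 4 and 1 are within about 4 mm of their pad centres. I checked 2 and 3 only from the tool's release position, which was within 2 mm of the pad estimate. The arm was well clear, with the gripper open and empty.
- **Contact at release:** Bottles 4 and 3 showed 6–9 N of contact before I let go. I did not check the contact force for bottles 2 and 1 before letting go; I lowered each to its calculated height, where any gap should be under about 1 mm.
- **What disagreed:** The networks' final positions from the two cameras differed by up to about 13 mm, with the largest gap on bottle 4. They also reported the blue and yellow bottles as bottle 4, and once mistook one rack bottle for another. I left both look-alikes alone.

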